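Put the thick cell on charge

TASK

Put the thick cell from the wooden rack on charge: lay it fully down in the bay of the charger with its button end against the fixed contact at the upper end and the sprung slider, which you push back to let the cell in, closed up against its flat end. Then press the charger's start button all the way in and let it go. Leave the slim cell, the screwdriver, the meter, the torch and its tail cap where they are.

Things in the scene. Friction and masses are not known exactly. Their poses are not given: they have to be found in the camera images.
- cell: The thick cell: loose grey cylinder, 34 mm in diameter, 120 mm long, about 0.27 kg, lying level in one groove of the rack, its axis 38 mm above the bench, button end roughly away from the robot. Origin at the middle of its axis; x axis along it towards the button end. That end has a steel button and, 9 mm from it, a dark ring; the other end is flat, 60 mm from the origin.
- cell_plus (a point): Tip of the thick cell's steel button (12 mm in diameter, 3 mm proud), 63 mm from the cell's origin along its x axis.
- rack: Fixed plywood board 140 x 164 x 18 mm, origin at the centre of its underside, with two grooves along its x axis at y = +41 and -41 mm. Each groove is a pair of bevelled battens 100 mm long, upper edges 10 mm above the board and 15 mm either side of the groove's middle. Either groove may hold the thick cell; the other holds the slim one.
- slim_cell: The slim cell, loose, 22 mm in diameter and 75 mm long, lying in the other groove of the rack; it stays there. Origin at the middle of its axis, x axis along it.
- bay: Sloping deck of the charger, a fixed grey case 196 x 140 x 30 mm climbing at 25 degrees away from the robot. Origin: the middle of the thick cell once seated, 96 mm above the bench. Axes: x up the slope along the bay, z square to the deck, y across to the left. Deck surface at z = -20 mm, y from -92 to +48. Two bevelled rails carry the cell, upper edges at y = +-15, z = -10 mm.
- slider (a joint): The sprung slider at the lower end of the bay, m: 0 shut, grows to 0.040 as it is pushed down the slope (along -x of the bay); a spring always pushes it shut with about 3 N at 0, 6 N at 0.020, 9 N at 0.040. It is held at 0.020 by the seated thick cell.
- slider_face (a point): Middle of the slider's flat face, which looks up the slope; at bay x = -40 mm when shut. The face is 44 mm wide and reaches from bay z = -18 to +30 mm; a thumb flange at its top stands out down the slope.
- start (a joint): The start button, m: 0 out, 0.006 fully pressed, needs about 5 N, springs back by itself.
- start_top (a point): Centre of the top of the start button, a white round push button 26 mm across in a black housing, on the deck at bay x = -22, y = -70 mm; it is pressed square to the deck, along -z of the bay.
- screwdriver: A loose screwdriver 190 mm long lying on the bench between rack and charger. Bystander.
- meter: A loose hand multimeter 150 x 76 x 34 mm on the bench, beyond the charger and rack. Bystander.
- torch: A loose metal torch, about 200 mm long and 50 mm in diameter at its head, on the bench beyond the charger and rack. Bystander.
- tail_cap: The torch's loose tail cap, 44 mm in diameter, 26 mm high. Bystander.
- contact (a point): Middle of the fixed contact's face at the bay's upper end (bay x = +63 mm), looking down the slope; the cell's button rests on it. Its block is 50 mm wide, 18 mm thick, its top at bay z = +8 mm. Nothing overhangs the bay.
Not all that is in view belongs to the job. Leave any green or red look-alike of the cell alone.

How it is judged:
By the outcome, as a careful person would: the job done as asked, in the order asked, and still so for the second after the job is handed in, with the robot touching nothing.
It also fails if it takes over 46 s, if anything falls off the work surface, if the arm or the gripper's body presses on something with over 40 N, if the wrist force passes 120 N, or if a joint passes its speed limit or range.

ROBOT

A 7-joint arm with a two-finger parallel gripper is mounted at the origin on the work surface. World frame = base frame: x ahead of the robot, y to its left, z up, the work surface at z = 0. Lengths are in m, angles in rad, forces in N, time in s.
With the tool pointing down it reaches from about 0.4 to 0.9 m from the base axis. Payload 5.5 kg.
Tool frame: the origin (TCP) lies on the centre line of the jaws, within the pads' length; the fingertips stand env.tcp_to_tips ahead of it and the grasp point (between the pads) lies 5 mm behind it (env.tcp_to_tips is the distance from the TCP to the fingertips, in m); y points along the fingers, x is the direction in which the jaws open and shut, and the axes are right-handed (so a half turn about y gives the same grasp; the last joint's range is limited). The gripper opens to 92 mm and grips with 3 to 60 N. Pads are 19 mm wide; open, the fingers measure 130 mm over their backs; the gripper's body (75 mm by 190 mm) begins 47 mm behind the grasp point.
Start: joints at [-1.02, 0.501, -0.427, 1.55, 0.221, 1.138, -0.21], TCP at [0.184, 0.623, 0.241] pointing down, gripper open.
Joint ranges: [-2.88, 2.88], [-0.31, 2.03], [-1.54, 1.56], [0.2, 2.42], [-1.41, 4.55], [0.19, 2.02], [-2.57, 2.57]. Speed limits (rad/s): [2.57, 2.57, 3.14, 3.14, 3.14, 3.14, 3.14].

INTERFACE

Orientations are given as a rotation vector (axis times angle).
In Python, from bench import env, camera, get_calibration, ticket gives the robot as it stands.
- The arm moves only by the tool apply_moves, never from a script. Its argument "plan" is a list that holds one entry, the list of rows, each a list of 7 numbers: the finger opening in m, from 0 to 0.0918, then the shift along the tool's x, y, z in m, then the turn, a rotation vector about the tool's x, y, z in rad. In form: [[[jaw, x, y, z, rx, ry, rz], ...]]. A call has 1 to 12 rows; each row shifts and turns the commanded pose from where the row before left it, along the tool's axes as they then stand; what a row does not reach is not made up. A row lasts 1/8 s, in which the tool goes at most 62.5 mm and 10.7 degrees, less where a joint would pass 70% of its speed; a pose out of reach is approached as far as the arm can. A call is refused whole if a number of a shift passes 0.0625 or a number of a turn 0.188, either way. A call with a gripper value outside its range is refused whole. The fingers move at their own pace and stop on an object; "grip_force" is the grip in N (left out, the last holds). Time passes only in rows, so rows that do not move let the fingers close. It gives the time, the measured TCP pose, the force and the opening at its end, in the units of the state.
- env.get_obs(): the state, without advancing time (a new reading comes with each control period).
- camera(name): name is "scene" or "top" or "wrist"; returns the picture (384x512x3 uint8, blue, green, red); there is no depth.
- get_calibration(name): a dict with "mtx" (3x3 intrinsics, pixels), "eye" and "rotation" of the camera in the world. Camera axes: x right, y up, looking along -z (the intrinsics and any distortion apply to the point x, -y, -z); pixel columns grow to the right and rows downward; lengths in m; the calibration is good to about 2 mm. The wrist camera is an equidistant fisheye: a pixel r from the principal point sees the ray r / f radians off the axis. A picture is of the moment at which its call begins: read the wrist's pose just before it. get_calibration takes no time and is no camera call; for the wrist camera it gives the pose at the moment of the call.
- ticket.hand_in(): hands the job in, once; it reports no verdict.
The state is a dict: "time": time; "qpos": joint angles; "dq": joint speeds; "effort": joint torques, N m; "eef_pos": TCP position; "ee_rot": TCP orientation; "wrist_force": force on the tool from outside, world axes, zero at the start; "moment": the same for the moment, N m; "opening": opening from 0.0 (shut) to 1.0 (fully open).
Only numpy, scipy, OpenCV 4.12 (cv2) and the standard library are available. Lean on these libraries where they do the work, as an engineer would, in place of code of your own. Each camera call takes 0.05 s, during which the arm holds its last target.

## Working session

There is one attempt and no reset: what is moved stays moved. The work goes in short steps, Python scripts to look and compute and a tool call to move; the robot and the scene stay as the last step left them, time stands still between calls to the robot, and variables do not carry over. Pictures are saved under pics/ and viewed, and the job is handed in when it is done.

Besides the shell and the picture viewer there is one more tool, called after "Emit:" as name(argument=value, ...) on one line, values as JSON. apply_moves: Moves the arm, as the interface text tells. Its arguments: {"type":"object","properties":{"plan":{"type":"array"},"grip_force":{"type":"number"}},"required":["plan"]}

```bash
ls; mkdir -p pics; python3 - <<'E'
from bench import env, camera, get_calibration
import cv2
print(env.get_obs()); print(env.tcp_to_tips)
for n in ("scene","top","wrist"):
    c=get_calibration(n); print(n,c)
    cv2.imwrite(f"pics/{n}0.png",camera(n))
E
```

```text
pics
{'time': 0.0, 'qpos': array([-1.01981222,  0.50184782, -0.4267982 ,  1.55146642,  0.2207945 ,
        1.13830903, -0.21031495]), 'dq': array([ 0.00012412, -0.00089343, -0.00314565, -0.0006452 , -0.00148832,
        0.00140565,  0.00122343]), 'effort': array([ 2.66069383e-04, -5.66580856e+01, -5.81627458e+00, -2.79114228e+01,
       -6.86468650e-02,  3.08843551e-02,  1.89429115e-04]), 'eef_pos': array([0.18433055, 0.62259783, 0.23967215]), 'ee_rot': array([-1.33284049, -0.99348462,  0.99618138]), 'wrist_force': array([-0.08656414, -0.0307362 ,  0.48071806]), 'moment': array([-0.03675026,  0.00324805, -0.06372324]), 'opening': 0.9961604792002787}
0.014
scene {'mtx': array([[495.7541117 ,   0.        , 256.99509907],
       [  0.        , 495.7541117 , 189.78443504],
       [  0.        ,   0.        ,   1.        ]]), 'eye': array([ 1.18051066, -0.00909982,  1.07802682]), 'rotation': array([0.40585109, 0.44249283, 1.55776243])}
top {'mtx': array([[409.69923278,   0.        , 259.10772455],
       [  0.        , 409.69923278, 194.35014831],
       [  0.        ,   0.        ,   1.        ]]), 'eye': array([ 0.44819729, -0.04311357,  0.96865023]), 'rotation': array([ 0.09857048, -0.09694187, -1.56218437])}
wrist {'mtx': array([[297.31863964,   0.        , 255.39647301],
       [  0.        , 297.31863964, 190.84537092],
       [  0.        ,   0.        ,   1.        ]]), 'eye': array([0.11652192, 0.64198294, 0.38315151]), 'rotation': array([-0.22783899, -0.16799041,  1.27555447])}
```

View pics/scene0.png

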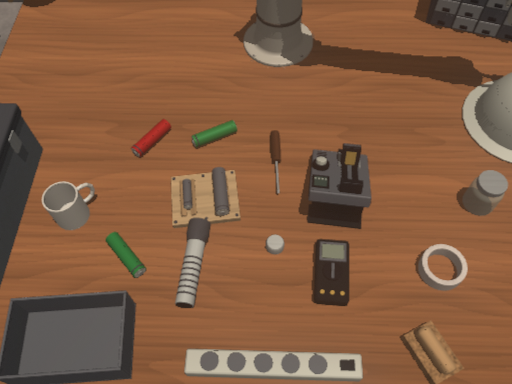

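View pics/top0.png

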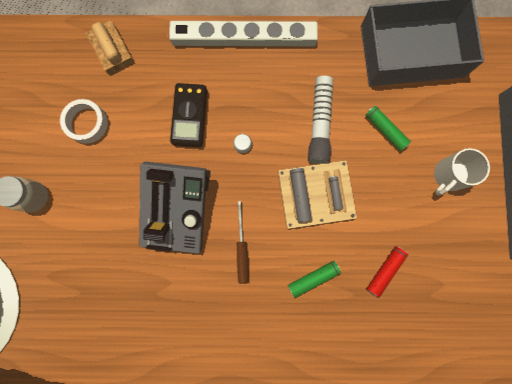

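View pics/wrist0.png

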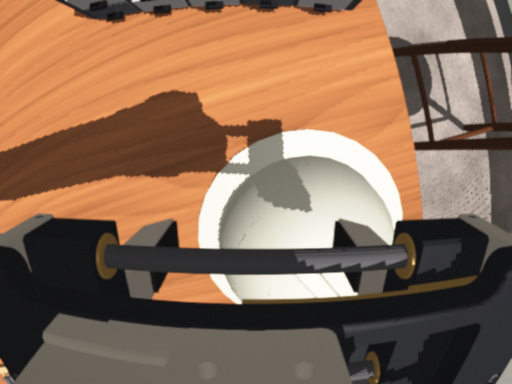

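The top view (up = +x, right = −y) shows the charger at about (175,208), the rack at (317,195) and the thick cell in its left groove at (300,195). I'll zoom in for pixel measurements.

```bash
cat > h.py <<'E'
import numpy as np, cv2
from scipy.spatial.transform import Rotation as R
from bench import env, camera, get_calibration
def cal(n):
    c=get_calibration(n); return c['mtx'],np.array(c['eye']),R.from_rotvec(c['rotation']).as_matrix()
def ray(n,u,v,c=None):
    K,e,Rm=c or cal(n)
    x=(u-K[0,2])/K[0,0]; y=(v-K[1,2])/K[1,1]
    if n=='wrist':
        r=np.hypot(x,y); s=np.sin(r)/max(r,1e-9); d=np.array([x*s,-y*s,-np.cos(r)])
    else: d=np.array([x,-y,-1.])
    d=Rm@d; return e,d/np.linalg.norm(d)
def onz(n,u,v,z,c=None):
    e,d=ray(n,u,v,c); return e+d*(z-e[2])/d[2]
def proj(n,p,c=None):
    K,e,Rm=c or cal(n)
    q=Rm.T@(np.asarray(p)-e); q=np.array([q[0],-q[1],-q[2]])
    if n=='wrist':
        r=np.hypot(q[0],q[1]); t=np.arctan2(r,q[2]); xy=q[:2]/max(r,1e-9)*t
    else: xy=q[:2]/q[2]
    return K[0,0]*xy[0]+K[0,2],K[1,1]*xy[1]+K[1,2]
def tri(obs):
    A=np.zeros((3,3));b=np.zeros(3);L=[]
    for n,u,v in obs:
        e,d=ray(n,u,v);P=np.eye(3)-np.outer(d,d);A+=P;b+=P@e;L.append((e,d))
    p=np.linalg.solve(A,b)
    return p,[np.linalg.norm((np.eye(3)-np.outer(d,d))@(p-e)) for e,d in L]
E
python3 - <<'E'
from h import *
o=env.get_obs(); print(R.from_rotvec(o['ee_rot']).as_matrix().round(3))
t=cv2.imread('pics/top0.png'); s=cv2.imread('pics/scene0.png')
def crop(im,x0,y0,w,h,f,name): cv2.imwrite(name,cv2.resize(im[y0:y0+h,x0:x0+w],None,fx=f,fy=f,interpolation=cv2.INTER_CUBIC))
crop(t,130,150,90,110,5,'pics/t_ch.png')
crop(t,270,150,95,90,6,'pics/t_ra.png')
crop(s,295,135,85,95,6,'pics/s_ch.png')
crop(s,160,155,90,75,6,'pics/s_ra.png')
E
```

```text
[[ 0.284 -0.    -0.959]
 [ 0.959 -0.001  0.284]
 [-0.002 -1.     0.   ]]
```

View pics/t_ch.png

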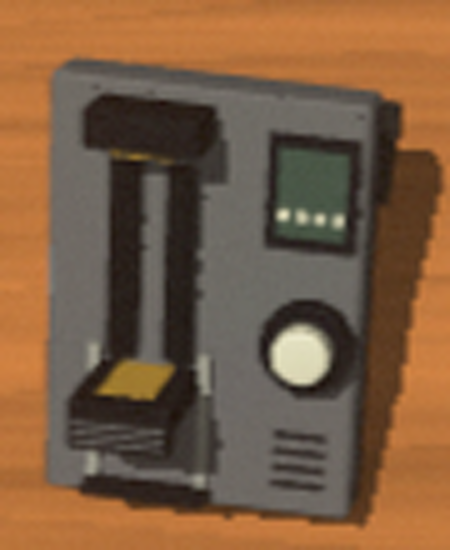

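View pics/t_ra.png

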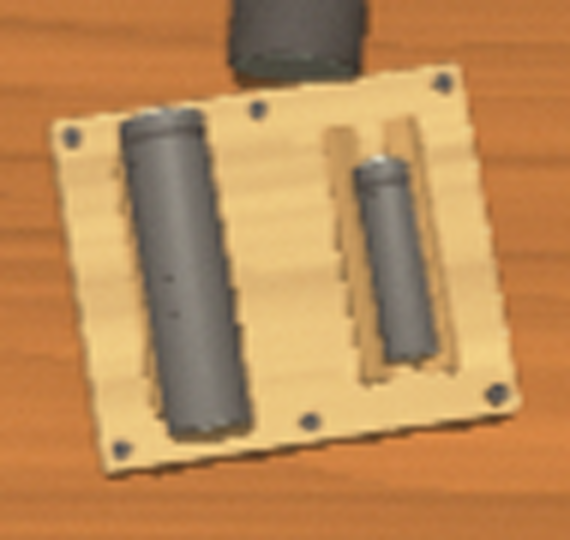

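View pics/s_ch.png

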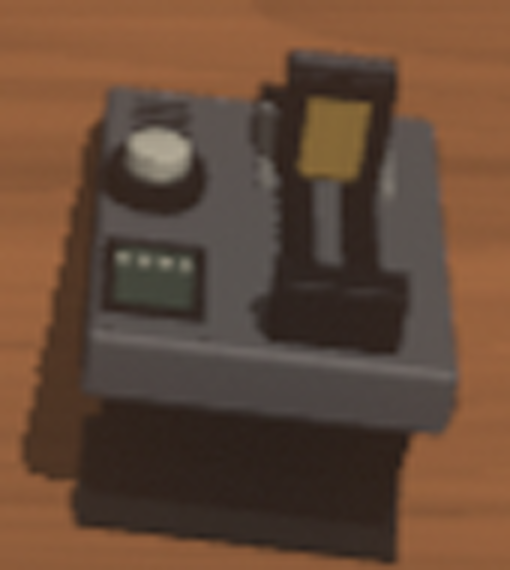

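View pics/s_ra.png

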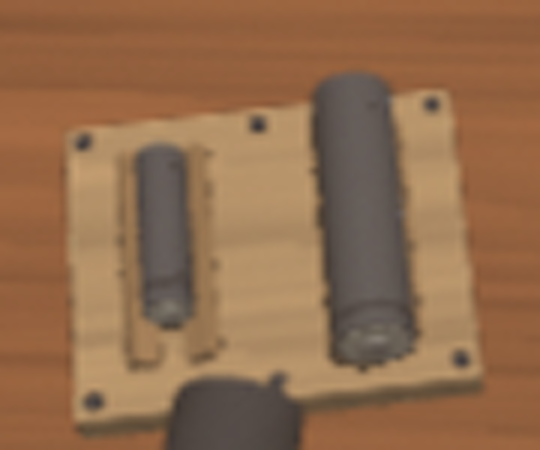

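```bash
cat > m1.py <<'E'
from h import *
def T(c): return ('top',130+(c[0]+.5)/5-.5,150+(c[1]+.5)/5-.5)
def S(c): return ('scene',295+(c[0]+.5)/6-.5,135+(c[1]+.5)/6-.5)
def TR(c): return ('top',270+(c[0]+.5)/6-.5,150+(c[1]+.5)/6-.5)
def SR(c): return ('scene',160+(c[0]+.5)/6-.5,155+(c[1]+.5)/6-.5)
P={}
for k,a,b in [('UL',(56,65),(457,377)),('UR',(382,97),(88,337)),('BL',(49,487),(437,122)),('BR',(347,515),(108,90)),
  ('start',(300,352),(161,143)),
  ('rackscrewUL',None,None)]:
    if a: P[k],r=tri([T(a),S(b)]); print(k,P[k].round(4),np.round(r,4))
print('slope', [np.degrees(np.arcsin((P[a]-P[b])[2]/np.linalg.norm(P[a]-P[b]))) for a,b in (('UL','BL'),('UR','BR'))],[np.linalg.norm(P[a]-P[b]) for a,b in (('UL','BL'),('UR','BR'),('UL','UR'),('BL','BR'))])
# bay fit
from scipy.optimize import least_squares
ct,cs=cal('top'),cal('scene')
def bay(q): 
    M=R.from_euler('zy',[q[2],-25],degrees=False).as_matrix() if 0 else (R.from_rotvec([0,0,q[2]])*R.from_rotvec([0,-np.radians(25),0])).as_matrix()
    return M,np.array([q[0],q[1],.096])
obs=[]
x0=np.nan
for k,a,b,pb in [('UL',(56,65),(457,377),(1,48,-20)),('UR',(382,97),(88,337),(1,-92,-20)),('BL',(49,487),(437,122),(-1,48,-20)),('BR',(347,515),(108,90),(-1,-92,-20)),
  ('start',(300,352),(161,143),(-22,-70,None)),]:
    obs+= [(T(a),k,pb,ct),(S(b),k,pb,cs)]
obs+=[(S((287,52)),'f',(-40-14,-0,None),cs)][:0]
def res(q):
    M,o=bay(q); out=[]
    for (n,u,v),k,pb,c in obs:
        p=list(pb)
        if k=='start': p[2]=q[3]*1e3
        else: p[0]=q[4]*1e3+98*p[0]
        w=proj(n,o+M@(np.array(p)/1e3),c); out+=[w[0]-u,w[1]-v]
    return np.array(out)
f=least_squares(res,[.42,.2,0,-.005,0]); print(f.x.round(4),np.degrees(f.x[2])); print(f.fun.round(2))
np.save('bay.npy',f.x)
E
python3 m1.py
cat > m2.py <<'E'
from h import *
from m1 import TR,SR
print('----')
t=cv2.imread('pics/top0.png'); s=cv2.imread('pics/scene0.png')
for n,im,box in (('top',t,(285,160,320,228)),('scene',s,(205,160,232,220))):
    h=cv2.cvtColor(im,cv2.COLOR_BGR2HSV); m=((h[...,1]<70)).astype(np.uint8)
    mm=np.zeros_like(m); x0,y0,x1,y1=box; mm[y0:y1,x0:x1]=m[y0:y1,x0:x1]
    mm=cv2.morphologyEx(mm,cv2.MORPH_OPEN,np.ones((5,5),np.uint8))
    cs,_=cv2.findContours(mm,cv2.RETR_EXTERNAL,cv2.CHAIN_APPROX_NONE)
    c=max(cs,key=cv2.contourArea); r=cv2.minAreaRect(c); b=cv2.boxPoints(r); print(n,r)
    b=sorted(b.tolist(),key=lambda p:p[1]); e1=np.mean(b[:2],0); e2=np.mean(b[2:],0)
    print(e1,e2,onz(n,*e1,.038).round(4),onz(n,*e2,.038).round(4))
    a,d=onz(n,*e1,.038),onz(n,*e2,.038); print(np.degrees(np.arctan2((a-d)[1],(a-d)[0])),np.linalg.norm(a-d))
# rack screws at z=.018 both views
for a,b in (((72,137),(461,358)),((444,82),(93,401)),((122,449),(432,103)),((497,394),(83,142))):
    print(onz(*TR(a),.018).round(4),onz(*SR(b),.018).round(4))
E
python3 m2.py | sed -n '/----/,$p'
```

```text
UL [0.6206 0.21   0.1184] [0.0015 0.0015]
UR [0.6075 0.0727 0.1198] [0.0024 0.0024]
BL [0.4432 0.2318 0.0298] [0.0021 0.0021]
BR [0.4317 0.0935 0.0334] [0.0003 0.0003]
start [0.5015 0.1071 0.0949] [0.0011 0.0011]
slope [np.float64(26.377199154485595), np.float64(26.02106803350629)] [np.float64(0.1994857411573699), np.float64(0.1969438016173864), np.float64(0.13797581386501254), np.float64(0.1387908641175624)]
[ 0.5304  0.1739 -0.1079  0.0064 -0.012 ] -6.1795970863485765
[-1.24  0.05  0.04  1.4  -1.04  1.05 -1.07  0.93 -0.99 -0.62 -0.82  0.32
  0.55  0.89 -0.68 -0.18 -0.15  0.63 -0.74  0.24]
----
top ((300.4054260253906, 194.43243408203125), (53.59406661987305, 13.809513092041016), 80.53767395019531)
[296.00003052 168.        ] [304.81082153 220.86486816] [ 0.6266 -0.1265  0.038 ] [ 0.5047 -0.1459  0.038 ]
9.05922571674519 0.12338029413626418
scene ((219.869873046875, 191.0137176513672), (46.794097900390625, 12.823885917663574), 83.9909896850586)
[217.42056274 167.745224  ] [222.31918335 214.2822113 ] [ 0.4966 -0.1469  0.038 ] [ 0.6286 -0.1253  0.038 ]
-170.72688521500214 0.1337597274985747
[ 0.6196 -0.0943  0.018 ] [ 0.617  -0.0934  0.018 ]
[ 0.6425 -0.2407  0.018 ] [ 0.6403 -0.24    0.018 ]
[ 0.4975 -0.1136  0.018 ] [ 0.4948 -0.1125  0.018 ]
[ 0.5197 -0.2588  0.018 ] [ 0.5179 -0.2588  0.018 ]
```

Emit:
apply_moves(plan=[[[0.07, 0, 0, 0, 0, -0.149, 0], [0.07, 0, 0, 0, 0, -0.149, 0], [0.07, 0, 0, 0, 0, -0.149, 0], [0.07, -0.045, 0, -0.0142, 0, 0, 0], [0.07, -0.045, 0, -0.0142, 0, 0, 0], [0.07, -0.045, 0, -0.0142, 0, 0, 0], [0.07, -0.045, 0, -0.0142, 0, 0, 0], [0.07, -0.045, 0, -0.0142, 0, 0, 0], [0.07, -0.045, 0, -0.0142, 0, 0, 0], [0.07, -0.045, 0, -0.0142, 0, 0, 0], [0.07, -0.045, 0, -0.0142, 0, 0, 0], [0.07, -0.045, 0, -0.0142, 0, 0, 0]]])

```text
time: 1.65
eef_pos: [0.3753, 0.2421, 0.2407]
ee_rot: [-1.13, -1.326, 1.325]
wrist_force: [-0.2, -0.5, 0.8]
opening: 0.765
```

Emit:
apply_moves(plan=[[[0.07, -0.045, 0, -0.0142, 0, 0, 0], [0.07, -0.045, 0, -0.0142, 0, 0, 0], [0.07, -0.045, 0, -0.0142, 0, 0, 0], [0.07, -0.045, 0, -0.0142, 0, 0, 0], [0.07, -0.045, 0, -0.0142, 0, 0, 0], [0.07, -0.045, 0, -0.0142, 0, 0, 0], [0.07, 0, 0, 0, 0, 0, 0]]])

```text
time: 2.52
eef_pos: [0.5027, -0.0137, 0.2404]
ee_rot: [-1.134, -1.32, 1.322]
wrist_force: [0.3, 0.2, -0.6]
opening: 0.764
```

```bash
cat >> h.py <<'E'
def toolto(p,rv=None):
    o=env.get_obs(); M=R.from_rotvec(o['ee_rot'])
    return M.inv().apply(np.asarray(p)-o['eef_pos'])
E
python3 - <<'E'
from h import *
o=env.get_obs(); print(o['time'],o['eef_pos'],R.from_rotvec(o['ee_rot']).as_matrix().round(3),o['qpos'].round(2))
c=cal('wrist'); print(c)
im=camera('wrist'); cv2.imwrite('pics/w1.png',im); np.save('w1c.npy',np.r_[c[0].ravel(),c[1],c[2].ravel()])
E
```

```text
2.525 [ 0.50271884 -0.01365727  0.24042518] [[-0.152  0.    -0.988]
 [ 0.988 -0.001 -0.152]
 [-0.001 -1.     0.   ]] [ 0.1   0.21 -0.14  1.92  0.04  1.01  1.66]
(array([[297.31863964,   0.        , 255.39647301],
       [  0.        , 297.31863964, 190.84537092],
       [  0.        ,   0.        ,   1.        ]]), array([ 0.43271784, -0.02492825,  0.38379126]), array([[-0.15202712, -0.95406693, -0.25815508],
       [ 0.98837519, -0.14714525, -0.03824608],
       [-0.00149697, -0.26096852,  0.96534615]]))
```

View pics/w1.png

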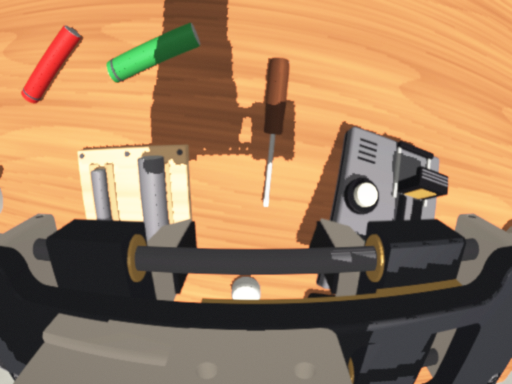

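```bash
python3 - <<'E'
from h import *
im=cv2.imread('pics/w1.png'); 
def crop(x0,y0,w,h,f,name): cv2.imwrite(name,cv2.resize(im[y0:y0+h,x0:x0+w],None,fx=f,fy=f,interpolation=cv2.INTER_CUBIC))
crop(60,135,140,110,5,'pics/w1_ra.png'); crop(320,115,140,120,5,'pics/w1_ch.png')
E
```

```text
(no output)
```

View pics/w1_ra.png

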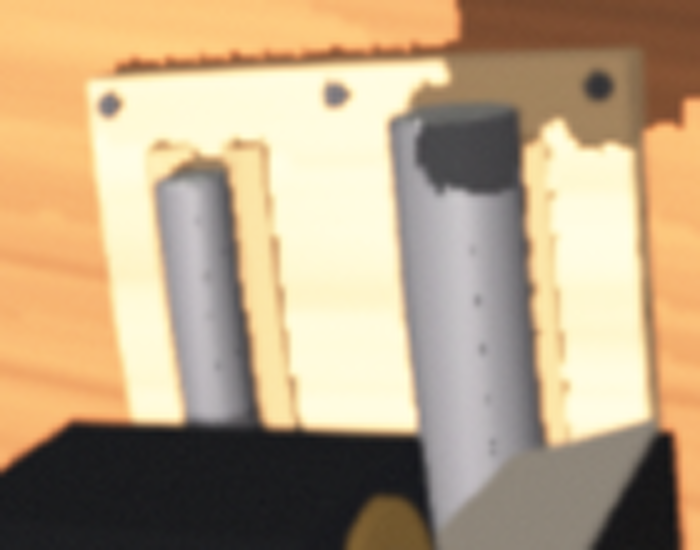

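View pics/w1_ch.png

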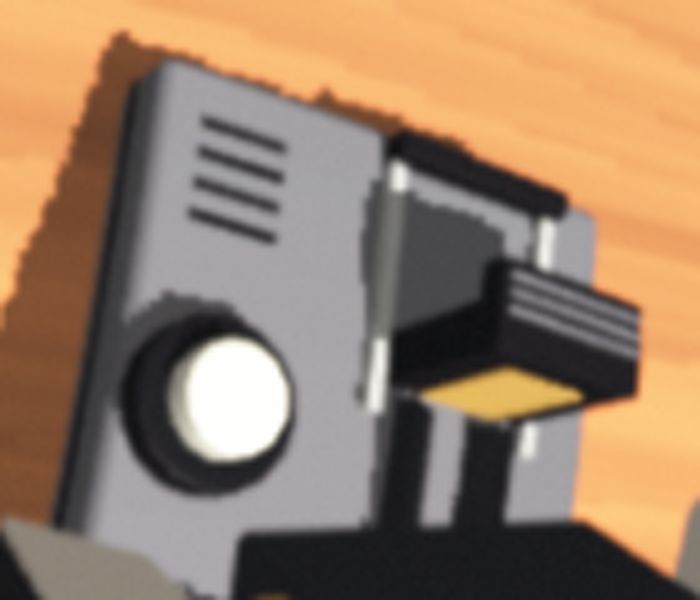

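```bash
cat > m3.py <<'E'
from h import *
a=np.load('w1c.npy'); c=(a[:9].reshape(3,3),a[9:12],a[12:].reshape(3,3))
def W(x0,y0,p): return 'wrist',x0+(p[0]+.5)/5-.5,y0+(p[1]+.5)/5-.5
for p,z in (((109,105),.018),((337,95),.018),((598,86),.018),((456,114),.038)):
    print(onz(*W(60,135,p),z,c).round(4))
q=np.load('bay.npy'); M=(R.from_rotvec([0,0,q[2]])*R.from_rotvec([0,-np.radians(25),0])).as_matrix(); o=np.array([q[0],q[1],.096])
st=o+M@np.array([-.022,-.070,q[3]]); print('start pred',st.round(4),'wrist',onz(*W(320,115,(235,398)),st[2],c).round(4))
for nm,pix,b in (('gold/face top L-R', (412,395),(-40,-22,30)),):
    pass
for b in ((-40,-22,30),(-40,22,30),(-40,-22,-18),(-110,-92,-20),(-110,48,-20)):
    u,v=proj('wrist',o+M@(np.array(b)/1e3),c); print(b,((u+.5-320)*5-.5).round(0),((v+.5-115)*5-.5).round(0))
E
python3 m3.py
```

```text
[ 0.5171 -0.2592  0.018 ]
[ 0.506  -0.1858  0.018 ]
[ 0.4947 -0.1135  0.018 ]
[ 0.5028 -0.1442  0.038 ]
start pred [0.5003 0.1067 0.0925] wrist [0.4962 0.1045 0.0925]
(-40, -22, 30) 487.0 376.0
(-40, 22, 30) 631.0 425.0
(-40, -22, -18) 373.0 408.0
(-110, -92, -20) 158.0 63.0
(-110, 48, -20) 597.0 226.0
```

Emit:
apply_moves(plan=[[[0.07, 0.027, -0.01, -0.0365, 0, 0, 0], [0.07, 0.027, -0.01, -0.0365, 0, 0, 0], [0.07, 0.027, -0.01, -0.0365, 0, 0, 0], [0.07, 0.027, -0.01, -0.0365, 0, 0, 0], [0.07, 0.027, -0.01, -0.0365, 0, 0, 0], [0.07, 0, 0, 0, 0, 0, 0], [0.07, 0, 0, 0, 0, 0, 0]]])

```text
time: 3.45
eef_pos: [0.6593, 0.1536, 0.2899]
ee_rot: [-1.127, -1.325, 1.328]
wrist_force: [-0.0, -0.5, -0.2]
opening: 0.763
```

```bash
python3 - <<'E'
from h import *
c=cal('wrist'); im=camera('wrist'); cv2.imwrite('pics/w2.png',im); np.save('w2c.npy',np.r_[c[0].ravel(),c[1],c[2].ravel()])
x0,y0,w,h=180,60,150,170
cv2.imwrite('pics/w2_ch.png',cv2.resize(im[60:230,190:390],None,fx=4,fy=4,interpolation=cv2.INTER_CUBIC)[:600])
E
```

```text
(no output)
```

View pics/w2.png

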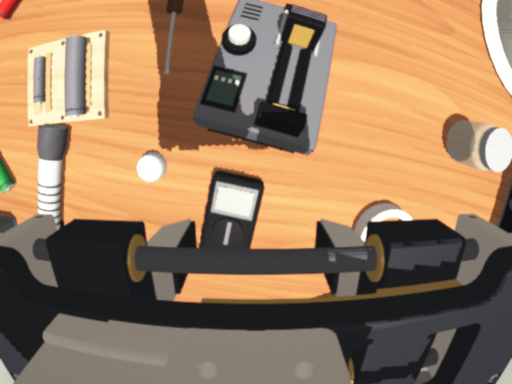

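View pics/w2_ch.png

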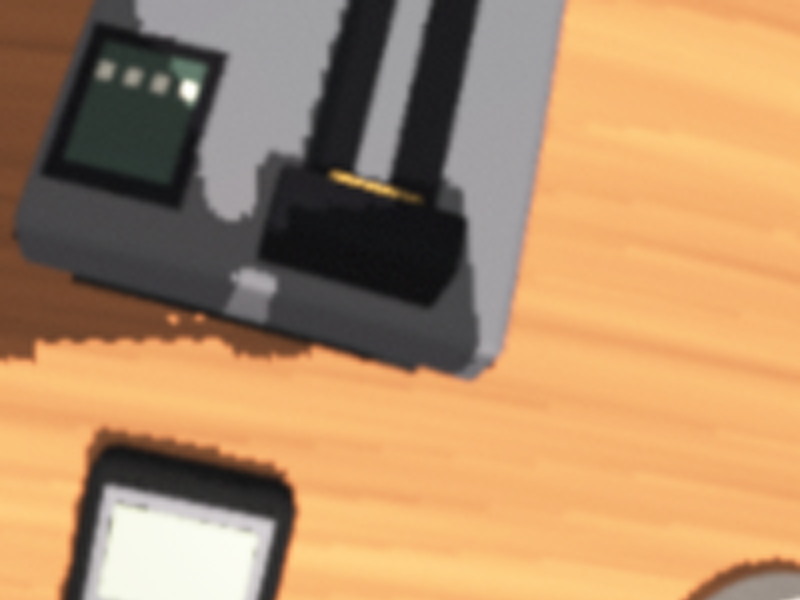

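```bash
python3 - <<'E'
from h import *
im=cv2.imread('pics/w2.png')
cv2.imwrite('pics/w2_up.png',cv2.resize(im[0:100,210:340],None,fx=6,fy=6,interpolation=cv2.INTER_CUBIC))
cv2.imwrite('pics/w2_lo.png',cv2.resize(im[70:155,190:340],None,fx=5,fy=5,interpolation=cv2.INTER_CUBIC))
E
```

```text
(no output)
```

View pics/w2_up.png

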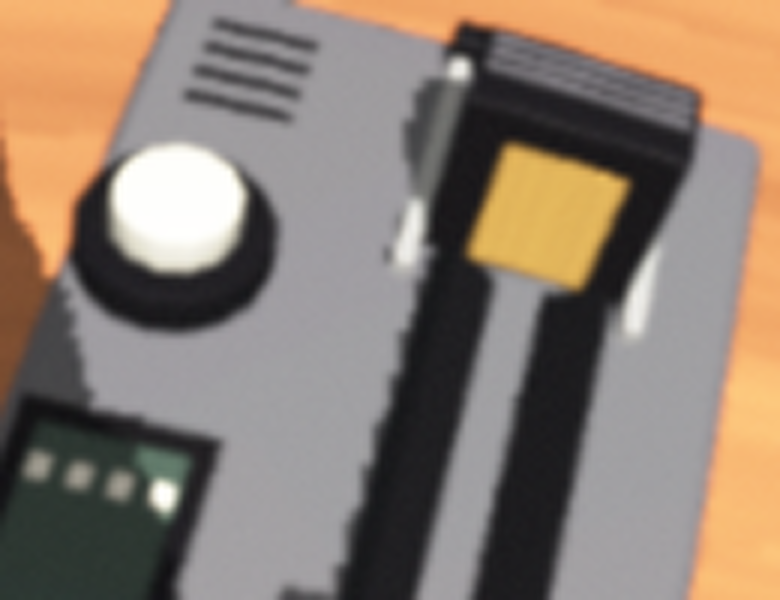

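View pics/w2_lo.png

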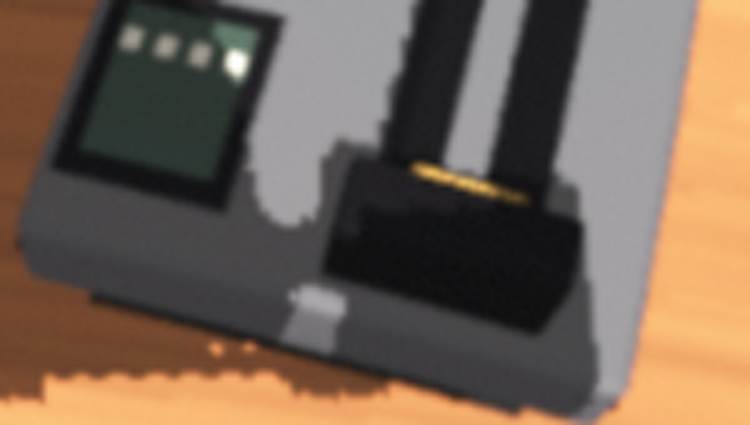

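```bash
cat > m4.py <<'E'
from h import *
from scipy.optimize import least_squares
def ld(f):
    a=np.load(f); return (a[:9].reshape(3,3),a[9:12],a[12:].reshape(3,3))
w2=ld('w2c.npy'); w1=ld('w1c.npy')
def C(x0,y0,f,p): return np.array([x0+(p[0]+.5)/f-.5,y0+(p[1]+.5)/f-.5])
U=lambda *p:C(210,0,6,p); L=lambda *p:C(190,70,5,p); W1=lambda *p:C(320,115,5,p); T=lambda *p:C(130,150,5,p); S=lambda *p:C(295,135,6,p)
ct,cs=cal('top'),cal('scene')
sets={
'w2':('wrist',w2,[(U(178,197),(-22,-70,None)),(U(478,97),(-40,-22,30)),(U(683,163),(-40,22,30)),(U(428,250),(-40,-22,-18)),(U(612,300),(-40,22,-18)),(L(470,183),(63,0,4))]),
'w1':('wrist',w1,[(W1(235,398),(-22,-70,None))]),
'top':('top',ct,[(T(300,352),(-22,-70,None)),(T(141,157),(63,0,4))]),
'scene':('scene',cs,[(S(161,143),(-22,-70,None))]),
}
def bay(q): return (R.from_rotvec([0,0,q[2]])*R.from_rotvec([0,-np.radians(25),0])).as_matrix(),np.array([q[0],q[1],.096])
def res(q,ks,raw=False):
    M,o=bay(q); out=[]
    for k in ks:
        n,c,l=sets[k]
        for uv,pb in l:
            p=np.array([pb[0],pb[1],q[3]*1e3 if pb[2] is None else pb[2]])/1e3
            w=np.array(proj(n,o+M@p,c)); rng=np.linalg.norm(o+M@p-c[1]); out.append((w-uv)*rng/c[0][0,0]*1e3)
    return np.array(out) if raw else np.r_[np.ravel(out),((q[3]-.005)*1e3)/3]
if __name__=='__main__':
  for ks in (['w2'],['w2','w1'],['w2','w1','top','scene']):
    f=least_squares(res,[.53,.174,-.1,.006],args=(ks,),loss='soft_l1')
    print(ks,f.x.round(4),np.degrees(f.x[2]).round(2)); print(res(f.x,ks,True).round(1).tolist())
  np.save('bay2.npy',least_squares(res,[.53,.174,-.1,.006],args=(['w2','w1'],),loss='soft_l1').x)
E
python3 m4.py
```

```text
['w2'] [ 5.243e-01  1.750e-01 -9.970e-02  5.000e-04] -5.71
[[-0.3, -0.5], [-2.5, -0.6], [1.9, 0.1], [-1.9, -1.1], [2.4, 1.1], [0.4, 1.4]]
['w2', 'w1'] [ 5.242e-01  1.749e-01 -9.980e-02  2.000e-04] -5.72
[[-0.4, -0.3], [-2.6, -0.6], [1.8, 0.1], [-2.0, -1.2], [2.3, 1.1], [0.3, 1.4], [0.2, -0.0]]
['w2', 'w1', 'top', 'scene'] [ 0.5247  0.1749 -0.0975  0.0014] -5.59
[[-0.6, -0.6], [-2.9, -0.2], [1.6, 0.4], [-2.2, -0.7], [2.2, 1.4], [0.3, 1.9], [0.6, 0.4], [-0.1, 4.6], [-0.4, 0.5], [-1.8, 0.7]]
```

Emit:
apply_moves(plan=[[[0.062, -0.0387, 0.0243, 0.0198, 0, 0, 0], [0.062, -0.0387, 0.0243, 0.0198, 0, 0, 0], [0.062, -0.0387, 0.0243, 0.0198, 0, 0, 0], [0.062, -0.0387, 0.0243, 0.0198, 0, 0, 0], [0.062, -0.0387, 0.0243, 0.0198, 0, 0, 0], [0.062, -0.0387, 0.0243, 0.0198, 0, 0, 0], [0.062, -0.0387, 0.0243, 0.0198, 0, 0, 0], [0.062, 0, 0, 0, 0, 0, 0]]])

```text
time: 4.5
eef_pos: [0.5618, -0.1425, 0.1186]
ee_rot: [-1.131, -1.314, 1.323]
wrist_force: [-0.2, -0.1, 0.2]
opening: 0.673
```

```bash
python3 - <<'E'
from h import *
o=env.get_obs(); print(o['time'],o['eef_pos'],R.from_rotvec(o['ee_rot']).as_matrix().round(3).tolist(),toolto([.563,-.135,.045]).round(4))
c=cal('wrist'); cv2.imwrite('pics/w3.png',camera('wrist')); np.save('w3c.npy',np.r_[c[0].ravel(),c[1],c[2].ravel()])
E
```

```text
4.5 [ 0.56182264 -0.14253472  0.11861768] [[-0.15, -0.006, -0.989], [0.989, -0.002, -0.15], [-0.001, -1.0, 0.006]] [ 0.0074  0.0736 -0.0027]
```

View pics/w3.png

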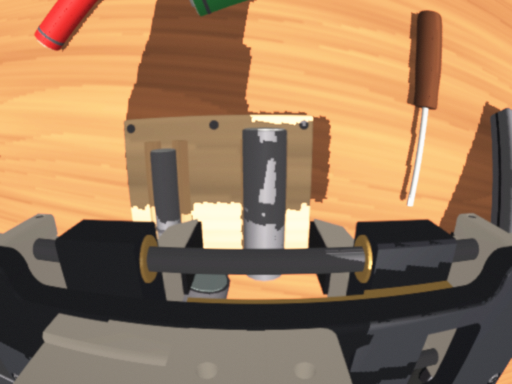

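```bash
python3 - <<'E'
from h import *
from m4 import ld
c=ld('w3c.npy')
im=cv2.imread('pics/w3.png'); cv2.imwrite('pics/w3_c.png',cv2.resize(im[110:220,200:330],None,fx=5,fy=5,interpolation=cv2.INTER_CUBIC))
print(onz('wrist',265,131,.055,c),onz('wrist',265,140,.038,c), onz('wrist',265,134,.045,c))
a=onz('wrist',243,180,.038,c);b=onz('wrist',286.5,180,.038,c);print(a,b,(a+b)/2)
a=onz('wrist',243,140,.038,c);b=onz('wrist',287,140,.038,c);print(a,b,(a+b)/2)
E
```

```text
[ 0.50333523 -0.14541051  0.055     ] [ 0.51095966 -0.14369158  0.038     ] [ 0.50602657 -0.14467975  0.045     ]
[ 0.54411816 -0.1556939   0.038     ] [ 0.53902466 -0.12234109  0.038     ] [ 0.54157141 -0.1390175   0.038     ]
[ 0.51344069 -0.16010049  0.038     ] [ 0.5083281  -0.12723022  0.038     ] [ 0.51088439 -0.14366536  0.038     ]
```

View pics/w3_c.png

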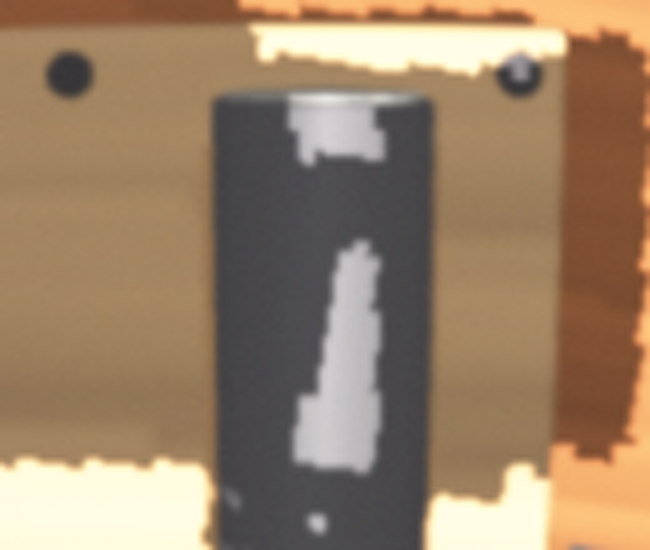

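```bash
python3 - <<'E'
from h import *
o=env.get_obs(); print(o['time'],o['eef_pos'],o['dq'].round(3),R.from_rotvec(o['ee_rot']).as_matrix().round(3).tolist(),toolto([.5625,-.1355,.045]).round(4))
E
```

```text
4.55 [ 0.5639583  -0.13956101  0.11982816] [-0.04  -0.014 -0.048 -0.033 -0.013  0.001 -0.007] [[-0.153, -0.003, -0.988], [0.988, -0.001, -0.153], [-0.0, -1.0, 0.003]] [0.0042 0.0748 0.0006]
```

Emit:
apply_moves(plan=[[[0.062, 0, 0.02, 0.001, 0, 0, 0], [0.062, 0, 0.02, 0, 0, 0, 0], [0.062, 0, 0, 0, 0, 0, 0], [0.062, 0, 0, 0, 0, 0, 0]]])

```text
time: 5.05
eef_pos: [0.5665, -0.1361, 0.0818]
ee_rot: [-1.13, -1.327, 1.326]
wrist_force: [0.1, 0.3, 0.8]
opening: 0.674
```

```bash
python3 - <<'E'
from h import *
o=env.get_obs(); print(o['time'],o['eef_pos'],o['dq'].round(3),R.from_rotvec(o['ee_rot']).as_matrix().round(3).tolist(),toolto([.5625,-.1355,.045]).round(4))
E
```

```text
5.05 [ 0.5664697  -0.13608445  0.08176038] [ 0.002 -0.004  0.003 -0.007  0.002 -0.001  0.   ] [[-0.16, 0.002, -0.987], [0.987, 0.0, -0.16], [-0.0, -1.0, -0.002]] [0.0012 0.0368 0.0039]
```

Emit:
apply_moves(plan=[[[0.062, 0.001, 0.0185, 0.004, 0, 0, 0], [0.062, 0, 0.0185, 0, 0, 0, 0], [0.062, 0, 0, 0, 0, 0, 0], [0.03, 0, 0, 0, 0, 0, 0], [0.03, 0, 0, 0, 0, 0, 0], [0.03, 0, 0, 0, 0, 0, 0], [0.03, 0, 0, 0, 0, 0, 0]]], grip_force=35)

```text
time: 5.92
eef_pos: [0.5619, -0.1358, 0.0441]
ee_rot: [-1.13, -1.326, 1.325]
wrist_force: [-1.0, 2.0, 2.3]
opening: 0.365
```

```bash
python3 - <<'E'
from h import *
o=env.get_obs(); print(o['time'],o['eef_pos'],o['opening']*.0918,o['wrist_force'],R.from_rotvec(o['ee_rot']).as_matrix().round(3).tolist())
E
```

```text
5.925 [ 0.56191113 -0.1358109   0.0440741 ] 0.03352625820300145 [-0.97117591  1.95524842  2.30555918] [[-0.159, 0.001, -0.987], [0.987, 0.001, -0.159], [0.0, -1.0, -0.001]]
```

Emit:
apply_moves(plan=[[[0.03, 0, -0.02, 0, 0, 0, 0], [0.03, 0, -0.05, 0, 0, 0, 0], [0.03, 0, -0.05, 0, 0, 0, 0], [0.03, 0, -0.05, 0, 0, 0, 0], [0.03, 0.04, 0, 0, 0, 0.1315, 0], [0.03, 0.04, 0, 0, 0, 0.1315, 0], [0.03, 0.04, 0, 0, -0.1453, 0, 0], [0.03, 0.04, 0, 0, -0.1453, 0, 0], [0.03, 0.04, 0, 0, -0.1453, 0, 0], [0.03, 0, 0, 0, 0, 0, 0], [0.03, 0, 0, 0, 0, 0, 0]]])

```text
time: 7.3
eef_pos: [0.5663, 0.057, 0.2141]
ee_rot: [-1.58, -1.416, 0.921]
wrist_force: [1.1, 0.4, -2.8]
opening: 0.362
```

```bash
cat > b.py <<'E'
from h import *
def bayM(q): return (R.from_rotvec([0,0,q[2]])*R.from_rotvec([0,-np.radians(25),0])).as_matrix(),np.array([q[0],q[1],.096])
Q=[.5245,.175,np.radians(-5.9)]
def st():
    o=env.get_obs(); M,b=bayM(Q); T=R.from_rotvec(o['ee_rot']).as_matrix()
    # desired tool: x=bay y, y=-bay z, z=-bay x
    D=np.c_[M[:,1],-M[:,2],-M[:,0]]
    rv=R.from_matrix(T.T@D).as_rotvec()
    pc=M.T@(o['eef_pos']-b)*1e3-np.array([0,0,6])
    print('t',round(o['time'],2),'pos',o['eef_pos'].round(4),'open',round(o['opening']*91.8,1),'F',o['wrist_force'].round(1),'Fbay',(M.T@o['wrist_force']).round(1))
    print('cell in bay mm',pc.round(1),'turn needed (tool)',rv.round(3),'dq',np.abs(o['dq']).max().round(3))
    return o,M,b,T
E
python3 - <<'E'
from b import *
o,M,b,T=st()
tgt=b+M@np.array([.030,0,.066]); print((T.T@(tgt-o['eef_pos'])).round(4),o['qpos'].round(2))
c=cal('wrist'); cv2.imwrite('pics/w4.png',camera('wrist')); np.save('w4c.npy',np.r_[c[0].ravel(),c[1],c[2].ravel()])
E
```

```text
t 7.3 pos [0.5663 0.057  0.2141] open 33.2 F [ 1.1  0.4 -2.8] Fbay [-0.3  0.5 -3. ]
cell in bay mm [  98.6 -113.    78.3] turn needed (tool) [-0.014 -0.001 -0.005] dq 0.029
[0.1131 0.0186 0.0684] [-0.13  0.16 -0.11  2.14  0.36  0.47  0.94]
```

View pics/w4.png

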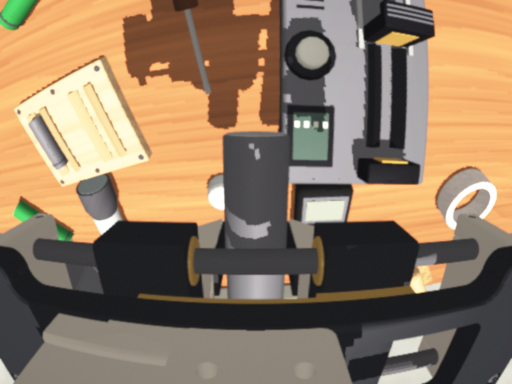

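```bash
python3 - <<'E'
from b import *
from m4 import ld
im=cv2.imread('pics/w4.png'); cv2.imwrite('pics/w4_c.png',cv2.resize(im[0:190,275:440],None,fx=3.1,fy=3.1,interpolation=cv2.INTER_CUBIC))
c=ld('w4c.npy'); M,b=bayM(Q)
for p in ((63,0,4),(63,-25,8),(63,25,8),(81,-25,8),(-22,-70,1),(-40,-22,30),(-40,22,30),(-40,-22,-18),(-40,22,-18),(30,-15,-10),(30,15,-10),(-10,-15,-10),(-10,15,-10)):
    u,v=proj('wrist',b+M@np.array(p)/1e3,c); print(p,((u-275)*3.1).round(),(v*3.1).round())
E
```

```text
(63, 0, 4) 370.0 504.0
(63, -25, 8) 291.0 503.0
(63, 25, 8) 455.0 509.0
(81, -25, 8) 285.0 572.0
(-22, -70, 1) 118.0 160.0
(-40, -22, 30) 341.0 82.0
(-40, 22, 30) 498.0 113.0
(-40, -22, -18) 273.0 127.0
(-40, 22, -18) 410.0 147.0
(30, -15, -10) 307.0 374.0
(30, 15, -10) 402.0 381.0
(-10, -15, -10) 309.0 229.0
(-10, 15, -10) 405.0 241.0
```

View pics/w4_c.png

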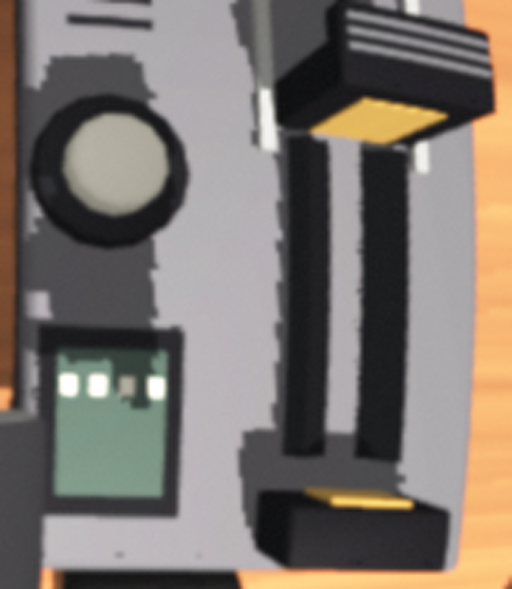

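Emit:
apply_moves(plan=[[[0.03, 0.0375, 0.005, 0.0235, -0.014, 0, -0.005], [0.03, 0.0375, 0.005, 0.0235, 0, 0, 0], [0.03, 0.0375, 0.005, 0.0235, 0, 0, 0], [0.03, 0, 0, 0, 0, 0, 0], [0.03, 0, 0, 0, 0, 0, 0], [0.03, 0, 0, 0, 0, 0, 0]]])

```text
time: 8.1
eef_pos: [0.5221, 0.1733, 0.1707]
ee_rot: [-1.588, -1.426, 0.907]
wrist_force: [0.3, -0.5, -2.8]
opening: 0.364
```

```bash
sed -i 's/^Q=.*/Q=[.5245,.1735,np.radians(-5.9)]/' b.py; python3 - <<'E'
from b import *
o,M,b,T=st()
c=cal('wrist'); cv2.imwrite('pics/w5.png',camera('wrist')); np.save('w5c.npy',np.r_[c[0].ravel(),c[1],c[2].ravel()])
cv2.imwrite('pics/s5.png',camera('scene'))
s=cv2.imread('pics/s5.png'); cv2.imwrite('pics/s5c.png',cv2.resize(s[80:240,250:420],None,fx=3.5,fy=3.5,interpolation=cv2.INTER_CUBIC))
E
```

```text
t 8.1 pos [0.5221 0.1733 0.1707] open 33.4 F [ 0.3 -0.5 -2.8] Fbay [-0.8 -0.4 -2.7]
cell in bay mm [29.4 -0.4 62.7] turn needed (tool) [ 0.001 -0.005 -0.002] dq 0.006
```

View pics/w5.png

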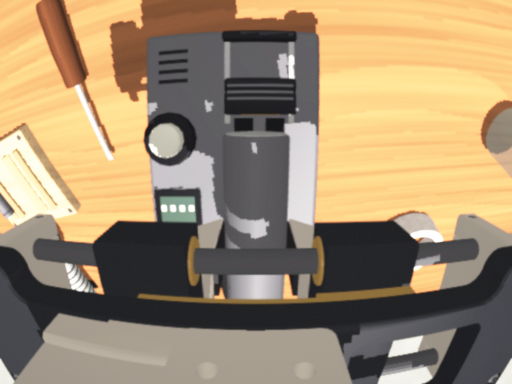

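View pics/s5c.png

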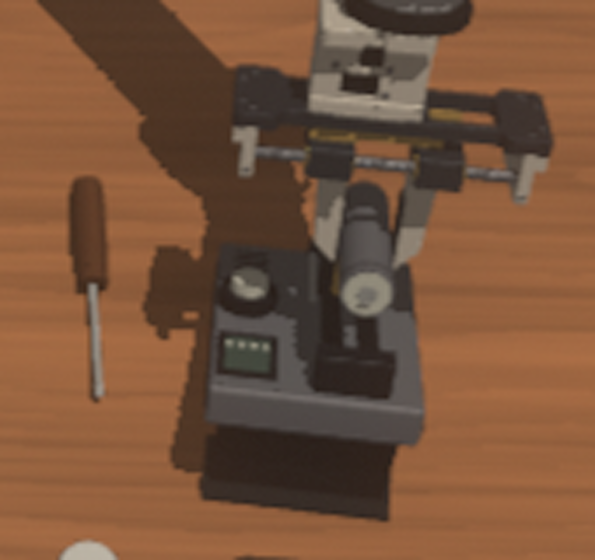

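```bash
sed -i 's/^Q=.*/Q=[.5245,.1762,np.radians(-5.9)]/' b.py; python3 - <<'E'
from b import *
from m4 import ld
im=cv2.imread('pics/w5.png'); cv2.imwrite('pics/w5_c.png',cv2.resize(im[20:170,135:330],None,fx=4,fy=4,interpolation=cv2.INTER_CUBIC))
c=ld('w5c.npy'); M,b=bayM(Q); st()
for p in ((-22,-70,1),(-22,-70,6),(-40,-22,30),(-40,22,30),(-40,-22,-18),(-20,-15,-10),(-20,15,-10),(-30,0,62.7),(-20,-92,-20),(-20,48,-20)):
    u,v=proj('wrist',b+M@np.array(p)/1e3,c); print(p,((u-135)*4).round(),((v-20)*4).round())
E
```

```text
t 8.2 pos [0.5218 0.1737 0.1706] open 32.9 F [-0.5  1.  -2.6] Fbay [-1.6  1.  -2.1]
cell in bay mm [29.3 -2.7 62.6] turn needed (tool) [ 0.001 -0.004 -0.001] dq 0.006
(-22, -70, 1) 120.0 485.0
(-22, -70, 6) 112.0 488.0
(-40, -22, 30) 361.0 379.0
(-40, 22, 30) 650.0 378.0
(-40, -22, -18) 387.0 376.0
(-20, -15, -10) 422.0 483.0
(-20, 15, -10) 582.0 482.0
(-30, 0, 62.7) 511.0 458.0
(-20, -92, -20) 50.0 488.0
(-20, 48, -20) 743.0 479.0
```

View pics/w5_c.png

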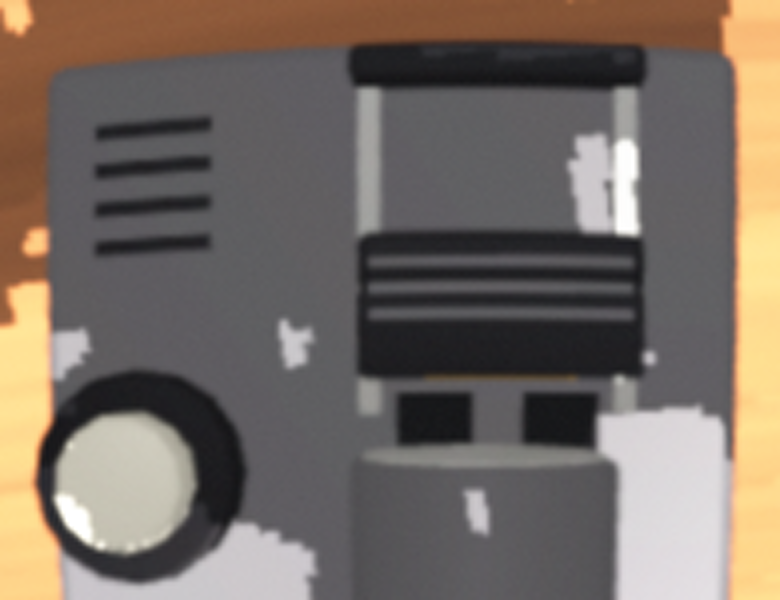

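Emit:
apply_moves(plan=[[[0.03, 0.0018, 0.0175, 0, 0, -0.004, 0], [0.03, 0, 0.0165, 0, 0, 0, 0], [0.03, 0, 0, 0, 0, 0, 0], [0.03, 0, 0, 0.012, 0, 0, 0], [0.03, 0, 0, 0.012, 0, 0, 0], [0.03, 0, 0, 0.012, 0, 0, 0], [0.03, 0, 0, 0, 0, 0, 0], [0.03, 0, 0, 0, 0, 0, 0]]])

```text
time: 9.2
eef_pos: [0.5055, 0.1787, 0.1264]
ee_rot: [-1.587, -1.434, 0.908]
wrist_force: [5.5, -1.7, -1.5]
opening: 0.366
```

```bash
sed -i 's/^Q=.*/Q=[.5240,.1754,np.radians(-5.9)]/' b.py; python3 - <<'E'
from b import *
st()
c=cal('wrist'); im=camera('wrist'); cv2.imwrite('pics/w6.png',cv2.resize(im[0:190,135:330],None,fx=3,fy=3,interpolation=cv2.INTER_CUBIC)); np.save('w6c.npy',np.r_[c[0].ravel(),c[1],c[2].ravel()])
s=camera('scene'); cv2.imwrite('pics/s6c.png',cv2.resize(s[100:240,290:400],None,fx=4,fy=4,interpolation=cv2.INTER_CUBIC))
E
```

```text
t 9.2 pos [0.5055 0.1787 0.1264] open 33.6 F [ 5.5 -1.7 -1.5] Fbay [ 4.5 -1.1 -3.7]
cell in bay mm [-4.1  1.4 29.4] turn needed (tool) [0.004 0.001 0.001] dq 0.005
```

View pics/w6.png

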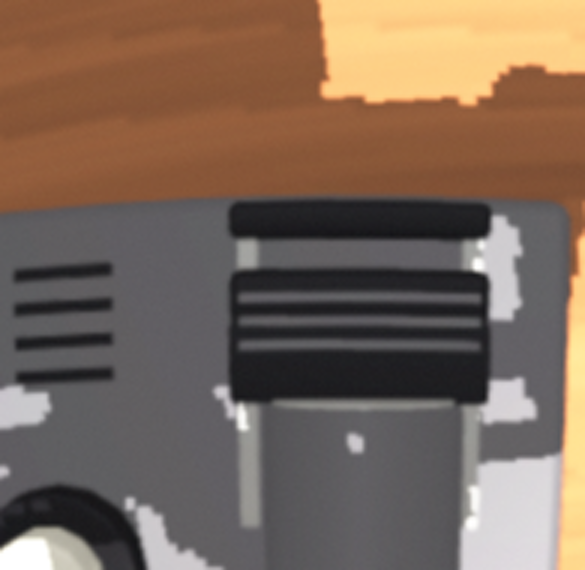

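View pics/s6c.png

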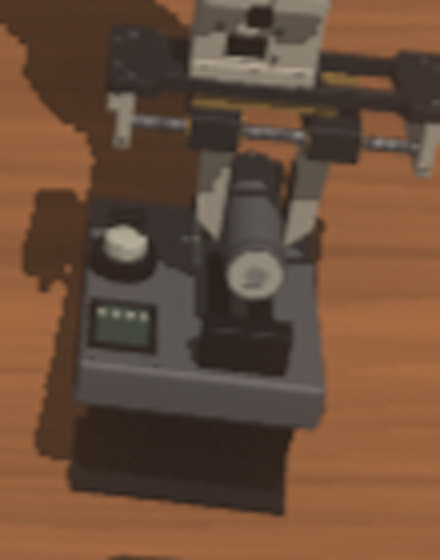

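Emit:
apply_moves(plan=[[[0.03, -0.0007, 0, 0.004, 0, 0, 0], [0.03, 0, 0, 0, 0, 0, 0], [0.03, 0, 0.008, 0, 0, 0, 0], [0.03, 0, 0.008, 0, 0, 0, 0], [0.03, 0, 0.006, 0, 0, 0, 0], [0.03, 0, 0, 0, 0, 0, 0], [0.03, 0, 0, 0, 0, 0, 0]]])

```text
time: 10.18
eef_pos: [0.509, 0.1781, 0.1024]
ee_rot: [-1.584, -1.433, 0.913]
wrist_force: [5.7, -0.1, 3.8]
opening: 0.363
```

```bash
python3 - <<'E'
from b import *
st()
s=camera('scene'); cv2.imwrite('pics/s7c.png',cv2.resize(s[100:240,290:400],None,fx=4,fy=4,interpolation=cv2.INTER_CUBIC))
s=camera('top'); cv2.imwrite('pics/t7c.png',cv2.resize(s[150:260,120:230],None,fx=5,fy=5,interpolation=cv2.INTER_CUBIC))
E
```

```text
t 10.18 pos [0.509  0.1781 0.1024] open 33.3 F [ 5.7 -0.1  3.8] Fbay [6.7 0.4 1.1]
cell in bay mm [-11.    1.2   6.2] turn needed (tool) [0.001 0.003 0.001] dq 0.002
```

View pics/s7c.png

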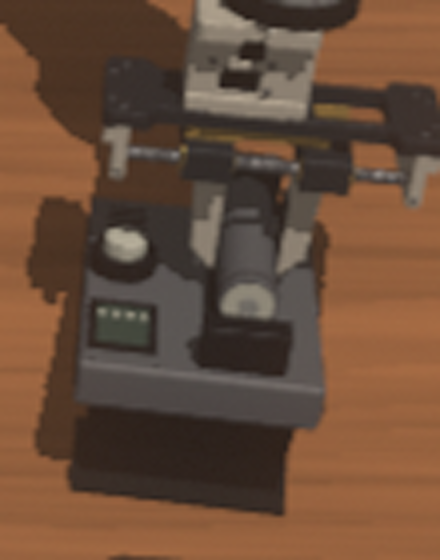

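View pics/t7c.png

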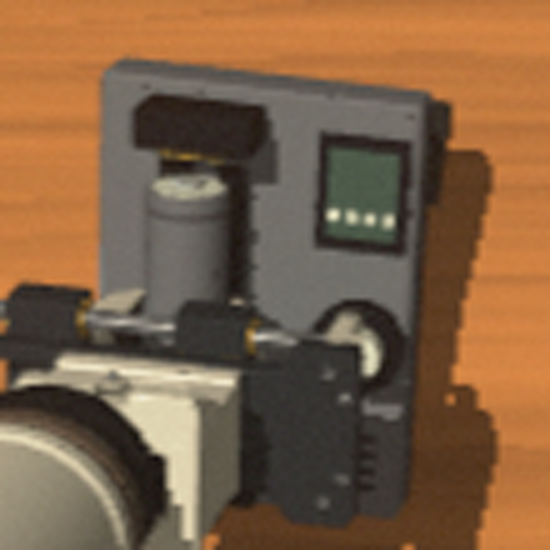

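Emit:
apply_moves(plan=[[[0.03, 0, 0.004, 0, 0, 0, 0], [0.03, 0, 0.002, 0, 0, 0, 0], [0.03, 0, 0, 0, 0, 0, 0], [0.03, 0, 0, 0, 0, 0, 0]]])

```text
time: 10.78
eef_pos: [0.5113, 0.1774, 0.0967]
ee_rot: [-1.585, -1.432, 0.913]
wrist_force: [6.5, 0.9, 2.1]
opening: 0.365
```

```bash
python3 - <<'E'
from b import *
st()
im=camera('wrist'); cv2.imwrite('pics/w8.png',cv2.resize(im[0:190,135:330],None,fx=3,fy=3,interpolation=cv2.INTER_CUBIC))
E
```

```text
t 10.78 pos [0.5113 0.1774 0.0967] open 33.5 F [6.5 0.9 2.1] Fbay [ 6.7  1.5 -0.8]
cell in bay mm [-11.3   0.7   0.1] turn needed (tool) [0.    0.003 0.   ] dq 0.003
```

View pics/w8.png

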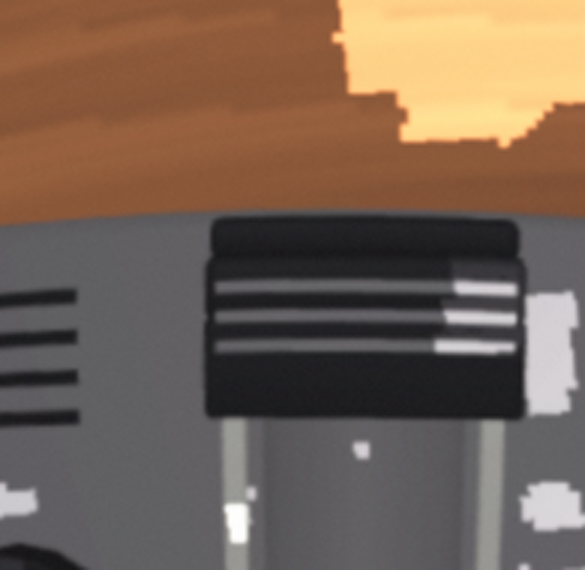

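Emit:
apply_moves(plan=[[[0.03, 0, 0.001, 0, 0, 0, 0], [0.03, 0, 0, -0.004, 0, 0, 0], [0.03, 0, 0, -0.004, 0, 0, 0], [0.03, 0, 0, -0.002, 0, 0, 0], [0.03, 0, 0, 0, 0, 0, 0], [0.03, 0, 0, 0, 0, 0, 0]]])

```text
time: 11.58
eef_pos: [0.5123, 0.1771, 0.0964]
ee_rot: [-1.577, -1.428, 0.924]
wrist_force: [-24.3, 2.3, 15.8]
opening: 0.361
```

```bash
python3 - <<'E'
from b import *
st()
s=camera('scene'); cv2.imwrite('pics/s9c.png',cv2.resize(s[100:240,290:400],None,fx=4,fy=4,interpolation=cv2.INTER_CUBIC))
s=camera('top'); cv2.imwrite('pics/t9c.png',cv2.resize(s[150:260,120:230],None,fx=5,fy=5,interpolation=cv2.INTER_CUBIC))
E
```

```text
t 11.57 pos [0.5123 0.1771 0.0964] open 33.1 F [-24.3   2.3  15.8] Fbay [-15.5  -0.2  24.7]
cell in bay mm [-10.5   0.5  -0.7] turn needed (tool) [-0.01   0.007 -0.001] dq 0.004
```

View pics/s9c.png

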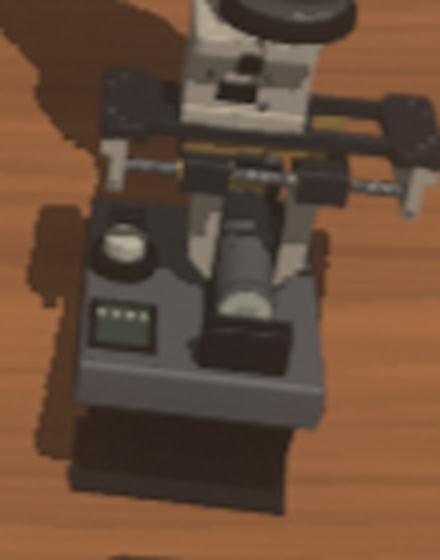

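View pics/t9c.png

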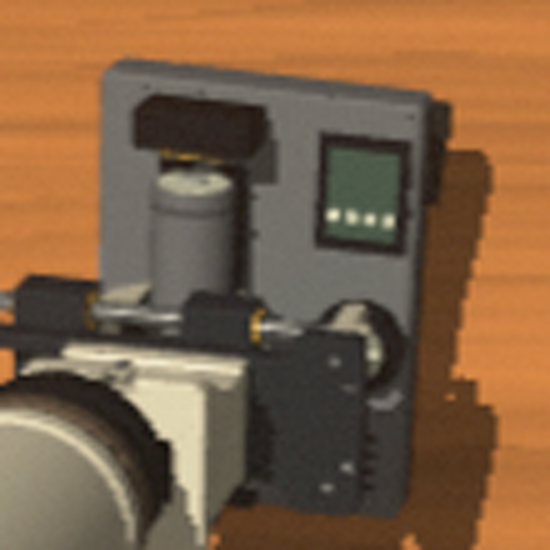

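Emit:
apply_moves(plan=[[[0.03, 0, 0, 0.006, 0, 0, 0], [0.03, 0, -0.001, 0, 0, 0, 0], [0.03, 0, -0.0005, 0, 0, 0, 0], [0.03, 0, 0, 0, 0, 0, 0]]])

```text
time: 12.18
eef_pos: [0.5145, 0.177, 0.0986]
ee_rot: [-1.584, -1.431, 0.914]
wrist_force: [8.4, -0.6, -3.4]
opening: 0.361
```

```bash
python3 - <<'E'
from b import *
st()
E
```

```text
t 12.18 pos [0.5145 0.177  0.0986] open 33.1 F [ 8.4 -0.6 -3.4] Fbay [ 6.2  0.3 -6.6]
cell in bay mm [-7.6  0.6  0.4] turn needed (tool) [-0.     0.003 -0.   ] dq 0.001
```

Emit:
apply_moves(plan=[[[0.03, 0, 0, -0.002, 0, 0, 0], [0.03, 0, 0, -0.002, 0, 0, 0], [0.03, 0, 0, 0, 0, 0, 0], [0.03, 0, 0, 0, 0, 0, 0]]])

```text
time: 12.68
eef_pos: [0.5181, 0.1766, 0.1001]
ee_rot: [-1.584, -1.431, 0.914]
wrist_force: [7.0, -0.1, -2.6]
opening: 0.362
```

```bash
python3 - <<'E'
from b import *
st()
E
```

```text
t 12.68 pos [0.5181 0.1766 0.1001] open 33.2 F [ 7.  -0.1 -2.6] Fbay [ 5.2  0.6 -5.3]
cell in bay mm [-3.7  0.5  0.3] turn needed (tool) [-0.     0.003 -0.   ] dq 0.002
```

Moving freely now; advance the last few millimetres until the contact takes the load.

Emit:
apply_moves(plan=[[[0.03, 0, 0, -0.0015, 0, 0, 0], [0.03, 0, 0, -0.001, 0, 0, 0], [0.03, 0, 0, 0, 0, 0, 0], [0.03, 0, 0, 0, 0, 0, 0]]])

```text
time: 13.18
eef_pos: [0.5202, 0.1764, 0.1011]
ee_rot: [-1.584, -1.431, 0.914]
wrist_force: [7.6, 0.6, -3.6]
opening: 0.36
```

```bash
python3 - <<'E'
from b import *
st()
s=camera('top'); cv2.imwrite('pics/t10c.png',cv2.resize(s[150:260,120:230],None,fx=5,fy=5,interpolation=cv2.INTER_CUBIC))
E
```

```text
t 13.18 pos [0.5202 0.1764 0.1011] open 33.1 F [ 7.6  0.6 -3.6] Fbay [ 5.2  1.4 -6.4]
cell in bay mm [-1.4  0.6  0.3] turn needed (tool) [-0.001  0.003 -0.   ] dq 0.001
```

View pics/t10c.png

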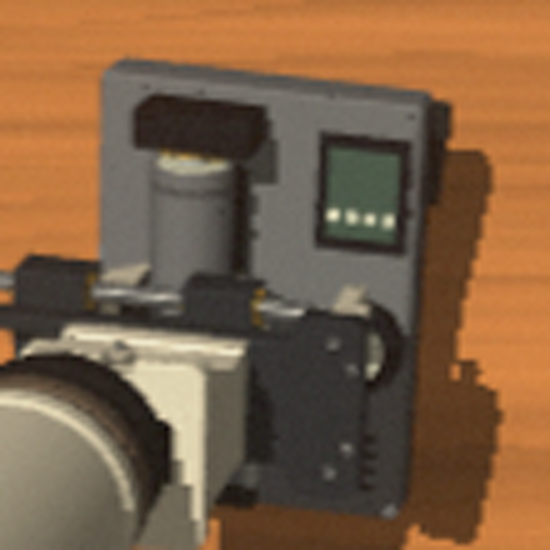

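Emit:
apply_moves(plan=[[[0.03, 0, 0, -0.001, 0, 0, 0], [0.03, 0, 0, -0.001, 0, 0, 0], [0.03, 0, 0, 0, 0, 0, 0], [0.03, 0, 0, 0, 0, 0, 0]]])

```text
time: 13.72
eef_pos: [0.5217, 0.1762, 0.1018]
ee_rot: [-1.584, -1.431, 0.914]
wrist_force: [6.5, 0.6, -2.9]
opening: 0.36
```

```bash
python3 - <<'E'
from b import *
st()
E
```

```text
t 13.72 pos [0.5217 0.1762 0.1018] open 33.1 F [ 6.5  0.6 -2.9] Fbay [ 4.6  1.2 -5.4]
cell in bay mm [0.3 0.6 0.2] turn needed (tool) [-0.001  0.003 -0.   ] dq 0.001
```

Emit:
apply_moves(plan=[[[0.03, 0, 0, -0.001, 0, 0, 0], [0.03, 0, 0, -0.001, 0, 0, 0], [0.03, 0, 0, 0, 0, 0, 0], [0.03, 0, 0, 0, 0, 0, 0]]])

```text
time: 14.22
eef_pos: [0.5218, 0.176, 0.1021]
ee_rot: [-1.582, -1.43, 0.917]
wrist_force: [-2.5, 2.4, -8.8]
opening: 0.358
```

```bash
python3 - <<'E'
from b import *
st()
E
```

```text
t 14.22 pos [0.5218 0.176  0.1021] open 32.8 F [-2.5  2.4 -8.8] Fbay [-6.2  2.1 -6.9]
cell in bay mm [0.6 0.4 0.5] turn needed (tool) [-0.003  0.004 -0.001] dq 0.002
```

Emit:
apply_moves(plan=[[[0.03, 0, 0.0003, 0.0005, 0, 0, 0], [0.03, 0, 0, 0, 0, 0, 0], [0.05, 0, 0, 0, 0, 0, 0], [0.05, 0, 0, 0, 0, 0, 0], [0.05, 0, 0, 0, 0, 0, 0]]])

```text
time: 14.85
eef_pos: [0.5249, 0.1762, 0.1042]
ee_rot: [-1.586, -1.433, 0.91]
wrist_force: [-0.2, 0.2, -0.1]
opening: 0.541
```

```bash
python3 - <<'E'
from b import *
st()
im=camera('wrist'); cv2.imwrite('pics/w11.png',im)
E
```

```text
t 14.85 pos [0.5249 0.1762 0.1042] open 49.7 F [-0.2  0.2 -0.1] Fbay [-0.3  0.1 -0. ]
cell in bay mm [4.2 0.9 1.1] turn needed (tool) [0.003 0.002 0.001] dq 0.005
```

View pics/w11.png

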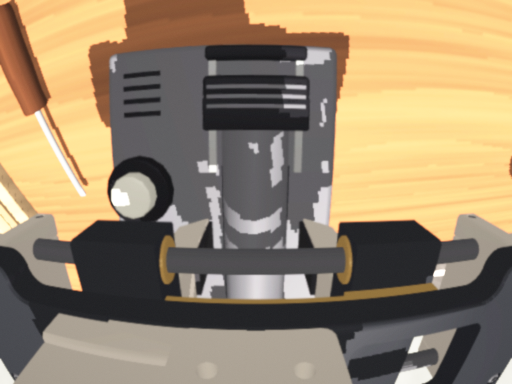

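Emit:
apply_moves(plan=[[[0.05, 0, -0.02, 0, 0, 0, 0], [0.05, 0, -0.055, 0, 0, 0, 0], [0.0, -0.035, 0, 0.013, 0, 0, 0], [0.0, -0.035, 0, 0.013, 0, 0, 0], [0.0, 0, 0, 0, 0, 0, 0], [0.0, 0, 0, 0, 0, 0, 0], [0.0, 0, 0, 0, 0, 0, 0]]])

```text
time: 15.78
eef_pos: [0.4624, 0.1133, 0.1607]
ee_rot: [-1.584, -1.434, 0.912]
wrist_force: [-0.8, 0.1, -0.1]
opening: 0.048
```

```bash
python3 - <<'E'
from b import *
o,M,b,T=st()
c=cal('wrist'); im=camera('wrist'); cv2.imwrite('pics/w12.png',im); np.save('w12c.npy',np.r_[c[0].ravel(),c[1],c[2].ravel()])
s=camera('scene'); cv2.imwrite('pics/s12c.png',cv2.resize(s[90:230,270:400],None,fx=4,fy=4,interpolation=cv2.INTER_CUBIC))
s=camera('top'); cv2.imwrite('pics/t12c.png',cv2.resize(s[150:260,120:230],None,fx=5,fy=5,interpolation=cv2.INTER_CUBIC))
for p in ((-22,-70,1),(-22,-70,5),(-22,-70,-10)):
    u,v=proj('wrist',b+M@np.array(p)/1e3,c); print(p,round(u,1),round(v,1))
E
```

```text
t 15.78 pos [0.4624 0.1133 0.1607] open 4.4 F [-0.8  0.1 -0.1] Fbay [-0.8  0.   0.3]
cell in bay mm [-22.4 -68.1  75.8] turn needed (tool) [0.002 0.003 0.002] dq 0.005
(-22, -70, 1) 253.9 203.6
(-22, -70, 5) 253.9 205.1
(-22, -70, -10) 253.9 199.5
```

View pics/w12.png

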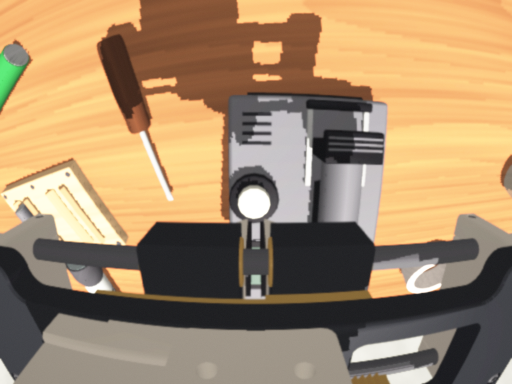

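View pics/s12c.png

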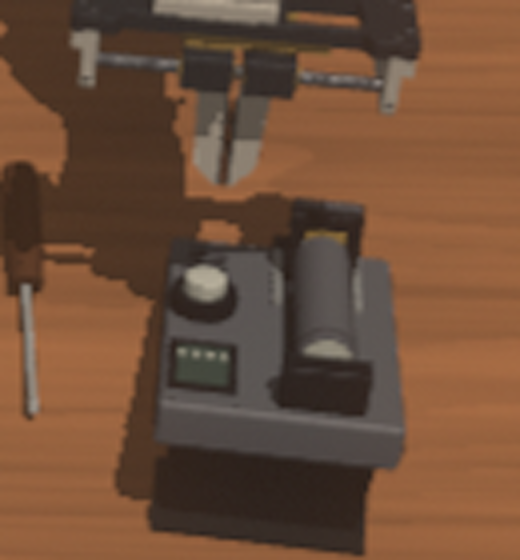

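View pics/t12c.png

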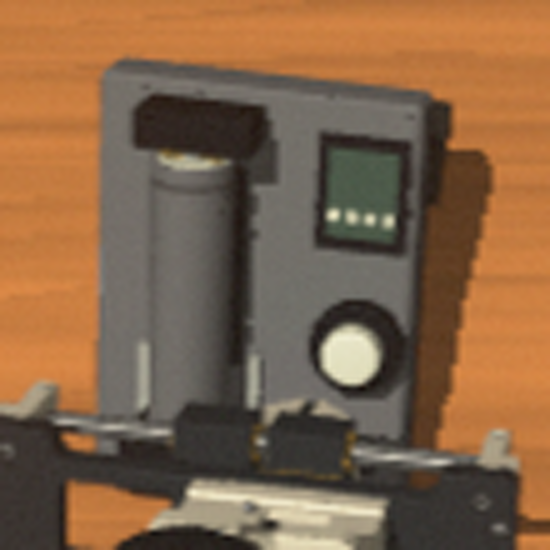

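Emit:
apply_moves(plan=[[[0.0, -0.0015, 0.025, 0, 0, 0, 0], [0.0, 0, 0.025, 0, 0, 0, 0], [0.0, 0, 0.005, 0, 0, 0, 0], [0.0, 0, 0, 0, 0, 0, 0], [0.0, 0, 0, 0, 0, 0, 0]]])

```text
time: 16.55
eef_pos: [0.4847, 0.1087, 0.111]
ee_rot: [-1.584, -1.433, 0.912]
wrist_force: [0.2, 0.4, 1.5]
opening: 0.003
```

```bash
python3 - <<'E'
from b import *
o,M,b,T=st()
E
```

```text
t 16.55 pos [0.4847 0.1087 0.111 ] open 0.3 F [0.2 0.4 1.5] Fbay [0.7 0.4 1.3]
cell in bay mm [-22.9 -70.4  21.2] turn needed (tool) [0.001 0.003 0.001] dq 0.007
```

Emit:
apply_moves(plan=[[[0.0, 0, 0.002, 0, 0, 0, 0], [0.0, 0, 0.002, 0, 0, 0, 0], [0.0, 0, 0.002, 0, 0, 0, 0], [0.0, 0, 0, 0, 0, 0, 0]]])

```text
time: 17.05
eef_pos: [0.487, 0.108, 0.1048]
ee_rot: [-1.584, -1.432, 0.913]
wrist_force: [0.3, 0.4, 0.4]
opening: 0.005
```

Emit:
apply_moves(plan=[[[0.0, 0, 0.002, 0, 0, 0, 0], [0.0, 0, 0.001, 0, 0, 0, 0], [0.0, 0, 0, 0, 0, 0, 0]]])

```text
time: 17.42
eef_pos: [0.4883, 0.1079, 0.102]
ee_rot: [-1.584, -1.432, 0.913]
wrist_force: [-0.1, 0.1, 0.4]
opening: 0.005
```

```bash
python3 - <<'E'
from b import *
o,M,b,T=st()
E
```

```text
t 17.43 pos [0.4883 0.1079 0.102 ] open 0.4 F [-0.1  0.1  0.4] Fbay [0.1 0.1 0.4]
cell in bay mm [-23.3 -70.8  11.5] turn needed (tool) [0.    0.003 0.   ] dq 0.006
```

Emit:
apply_moves(plan=[[[0.0, 0, 0.002, 0, 0, 0, 0], [0.0, 0, 0, 0, 0, 0, 0]]])

```text
time: 17.68
eef_pos: [0.4893, 0.1079, 0.1004]
ee_rot: [-1.584, -1.432, 0.913]
wrist_force: [-0.4, 0.0, 1.1]
opening: 0.005
```

Emit:
apply_moves(plan=[[[0.0, 0, 0.002, 0, 0, 0, 0], [0.0, 0, 0, 0, 0, 0, 0]]])

```text
time: 17.92
eef_pos: [0.4901, 0.1078, 0.0986]
ee_rot: [-1.584, -1.432, 0.913]
wrist_force: [-1.3, 0.4, 2.4]
opening: 0.005
```

Emit:
apply_moves(plan=[[[0.0, 0, 0.002, 0, 0, 0, 0], [0.0, 0, 0, 0, 0, 0, 0]]])

```text
time: 18.18
eef_pos: [0.491, 0.1077, 0.0968]
ee_rot: [-1.584, -1.432, 0.913]
wrist_force: [-2.4, -0.3, 4.0]
opening: 0.002
```

```bash
python3 - <<'E'
from b import *
o,M,b,T=st()
E
```

```text
t 18.18 pos [0.491  0.1077 0.0968] open 0.2 F [-2.4 -0.3  4. ] Fbay [-0.4 -0.5  4.6]
cell in bay mm [-23.1 -70.7   5.6] turn needed (tool) [0.001 0.003 0.   ] dq 0.011
```

Emit:
apply_moves(plan=[[[0.0, 0, 0.002, 0, 0, 0, 0], [0.0, 0, 0, 0, 0, 0, 0]]])

```text
time: 18.42
eef_pos: [0.4917, 0.1076, 0.0951]
ee_rot: [-1.585, -1.433, 0.913]
wrist_force: [-5.3, -0.2, 8.0]
opening: 0.006
```

Emit:
apply_moves(plan=[[[0.0, 0, 0.001, 0, 0, 0, 0], [0.0, 0, 0, 0, 0, 0, 0], [0.0, 0, 0, 0, 0, 0, 0]]])

```text
time: 18.8
eef_pos: [0.4919, 0.1076, 0.0948]
ee_rot: [-1.585, -1.433, 0.912]
wrist_force: [-12.4, -0.2, 21.7]
opening: -0.0
```

```bash
python3 - <<'E'
from b import *
o,M,b,T=st()
E
```

```text
t 18.8 pos [0.4919 0.1076 0.0948] open -0.0 F [-12.4  -0.2  21.7] Fbay [-1.9 -1.4 24.9]
cell in bay mm [-23.2 -70.7   3.5] turn needed (tool) [0.002 0.003 0.001] dq 0.002
```

Emit:
apply_moves(plan=[[[0.0, 0, -0.008, 0, 0, 0, 0], [0.0, 0, -0.02, 0, 0, 0, 0], [0.0, 0, -0.05, 0, 0, 0, 0], [0.0, 0, -0.05, 0.02, 0, 0, 0], [0.0, -0.03, -0.03, 0.04, 0, 0, 0], [0.0, -0.03, 0, 0.04, 0, 0, 0], [0.0, 0, 0, 0, 0, 0, 0], [0.0, 0, 0, 0, 0, 0, 0]]])

```text
time: 19.8
eef_pos: [0.4032, 0.1043, 0.222]
ee_rot: [-1.56, -1.428, 0.884]
wrist_force: [0.0, 0.3, -0.4]
opening: 0.005
```

```bash
python3 - <<'E'
from b import *
o,M,b,T=st()
s=camera('scene'); cv2.imwrite('pics/s13.png',s); cv2.imwrite('pics/s13c.png',cv2.resize(s[130:230,295:385],None,fx=6,fy=6,interpolation=cv2.INTER_CUBIC))
s=camera('top'); cv2.imwrite('pics/t13.png',s);cv2.imwrite('pics/t13c.png',cv2.resize(s[150:260,120:230],None,fx=5,fy=5,interpolation=cv2.INTER_CUBIC))
E
```

```text
t 19.8 pos [0.4032 0.1043 0.222 ] open 0.5 F [ 0.   0.3 -0.4] Fbay [-0.2  0.3 -0.4]
cell in bay mm [-49.  -83.1 155.9] turn needed (tool) [-0.01  -0.019  0.027] dq 0.057
```

View pics/s13c.png

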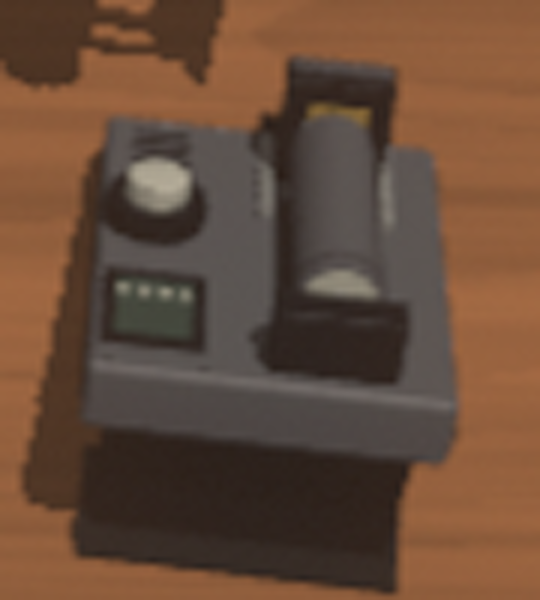

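View pics/t13c.png

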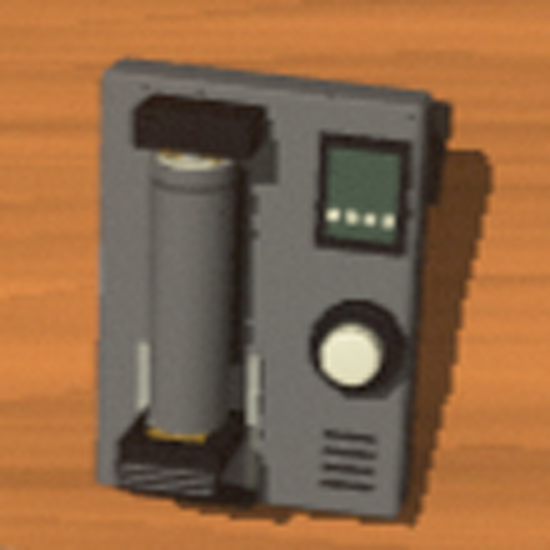

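View pics/s13.png

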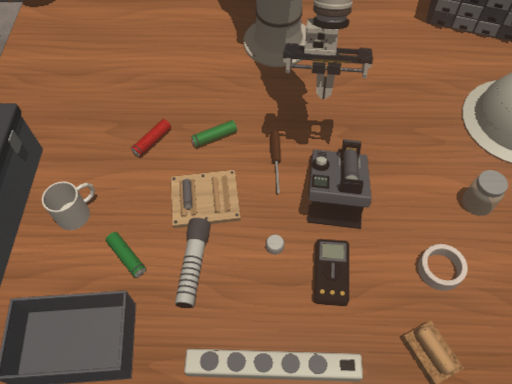

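```bash
python3 - <<'E'
from b import *
M,b=bayM(Q)
from scipy.spatial import ConvexHull
for n,off,f,fn in (('top',(120,150),5,'t13c'),('scene',(295,130),6,'s13c')):
    im=cv2.imread(f'pics/{fn}.png')
    P=lambda p:[(a-o_+.5)*f-.5 for a,o_ in zip(proj(n,b+M@(np.array(p)/1e3),cal(n)),off)]
    print(n,'start',np.round(P((-22,-70,2))),'blk',[np.round(P(p)) for p in ((63,-25,8),(63,25,8),(81,-25,8),(81,25,8))],'rod',np.round(P((-31,20,-18))),np.round(P((-31,-20,-18))))
    for dz,col in ((0,(0,255,0)),):
        th=np.linspace(0,2*np.pi,60)
        pts=np.array([P((x,17*np.cos(t),dz+17*np.sin(t))) for x in(-60,60) for t in th])
        cv2.polylines(im,[cv2.convexHull(pts.astype(np.float32)).astype(np.int32)],True,col,1)
    cv2.imwrite(f'pics/{fn}_o.png',im)
E
```

```text
top start [348. 366.] blk [array([247., 169.]), array([127., 156.]), array([248., 127.]), array([128., 114.])] rod [154. 345.] [244. 355.]
scene start [158. 171.] blk [array([274., 283.]), array([408., 298.]), array([275., 309.]), array([411., 324.])] rod [375. 226.] [276. 215.]
```

View pics/t13c_o.png

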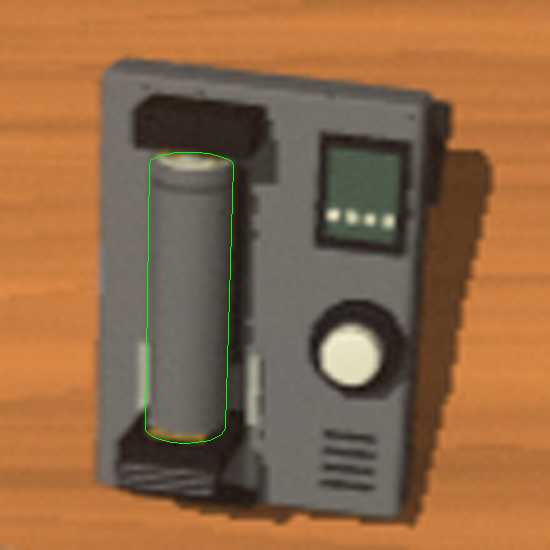

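View pics/s13c_o.png

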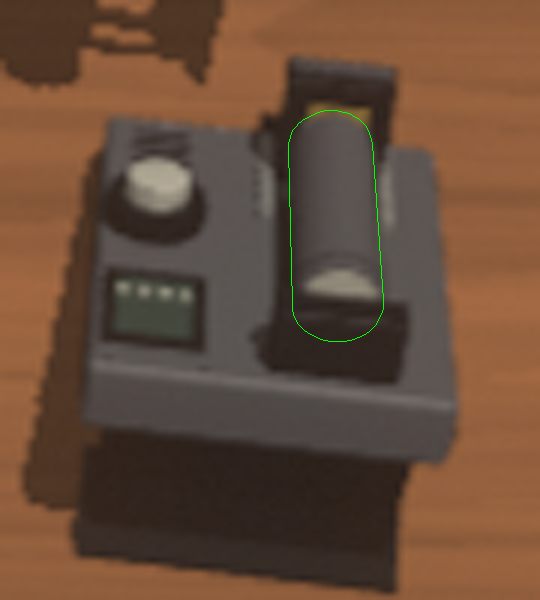

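```bash
python3 - <<'E'
from h import *
a=cv2.imread('pics/scene0.png');b=cv2.imread('pics/s13.png')
d=cv2.absdiff(a,b).max(2)
for k,(x0,y0,x1,y1) in dict(slim=(178,175,200,218),screw=(268,128,285,195),meter=(312,240,352,305),torch=(175,218,212,305),cap=(265,234,286,254)).items(): print(k,d[y0:y1,x0:x1].mean().round(1))
o=env.get_obs(); print(o['wrist_force'].round(1),np.abs(o['dq']).max())
from bench import ticket
print(ticket.hand_in())
E
```

```text
slim 3.0
screw 6.3
meter 1.8
torch 2.7
cap 2.9
[-0.6  0.1 -0. ] 0.016198034299979673
the job is handed in; nothing more can be done
None
```

The thick cell is in the charger bay with its button on the fixed contact and the slider closed against its flat end. I then pressed the start button and let it go, and handed the job in at about 20 s of the 46 s allowed.

- **Placing the cell:** I gripped the cell at its middle, tilted it to the 25° slope, pushed the slider back and lowered it onto the rails. It jammed briefly while I slid it up, at about 29 N on the wrist, because I was pressing it down too hard. I eased off and slid it up until the contact took the load, then released it.
- **Start button:** The button moved about 6 mm after first touch and then came up hard at about 25 N, so it was fully in. It is back out in the last pictures.
- **Last checks:** The cell's outline agrees with the expected seated pose to within the roughly 2 mm camera calibration; the top view sits about 2 mm off the other two. The meter, torch, tail cap and slim cell show little change from the start. The screwdriver area differs slightly more, which I put down to the arm's shadow, as it looks to be in the same place. The arm was clear of everything, with about zero wrist force.
- **Not checked:** I did not read the slider's position directly. Its closing against the cell is judged from the pictures only.

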